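Seat a proud cuvette under the photometer's push-latch cover

ROBOT

A 7-joint arm with a two-finger parallel gripper is mounted at the origin on the work surface. World frame = base frame: x ahead of the robot, y to its left, z up, the work surface at z = 0. Lengths are in m, angles in degrees, forces in N, time in s.
With the tool pointing down it reaches from about 0.425 to 0.825 m from the base axis. Payload 3.6 kg.
Tool frame: the origin (TCP) lies at the very end of the fingers, on their centre line; the grasp point (between the pads) lies 19 mm behind it; z points along the fingers, y is the line along which they close (so a half turn about z gives the same grasp; the last joint's range is limited). The gripper opens to 93 mm and grips with 3 to 60 N. Pads are 15 mm wide; open, the fingers measure 128 mm over their backs; the gripper's body (75 mm by 188 mm) begins 65 mm behind the grasp point.
Start: joints at [-70.388, 35.231, -0.722, 81.555, 0.464, 63.22, -2.315], TCP at [0.234, 0.606, 0.219] pointing down, gripper open.
Joint ranges: [-178.69, 178.69], [-17.37, 117.87], [-77.05, 75.6], [15.02, 138.74], [-78.02, 258.01], [0.78, 113.62], [-162.83, 162.83]. Speed limits (degrees/s): [159.86, 159.86, 180, 180, 180, 180, 180].

INTERFACE

Orientations are given as [roll, pitch, yaw] about the fixed x, y, z axes, in that order (R = Rz(yaw) Ry(pitch) Rx(roll)).
In Python, from bench import r gives the robot as it stands. The module is installed in compiled form; this text tells all that it offers.
- The arm moves only by the tool play_rows, never from a script. Its argument "deltas" is a list of rows, each a list of 7 numbers: the shift along the tool's x, y, z each as a share of 8 cm, from -1 to 1, then the turn, a rotation vector about the tool's x, y, z each as a share of 180 degrees, from -1 to 1, then the opening, from 0 (shut) to 1 (fully open). A call has 1 to 12 rows; each row shifts and turns the commanded pose from where the row before left it, along the tool's axes as they then stand; what a row does not reach is not made up. A row lasts 1/12 s, in which the tool goes at most 41.7 mm and 7.16 degrees, less where a joint would pass 70% of its speed; a pose out of reach is approached as far as the arm can. A call with a number of a shift or a turn outside -1 to 1 is refused whole. A call with a gripper value outside its range is refused whole. The fingers move at their own pace and stop on an object; the grip force is fixed at half the most. Time passes only in rows, so rows that do not move let the fingers close. It gives the time, the measured TCP pose, the force, the opening and the grip force at its end, in the units of the state.
- r.get_obs(): the state, without advancing time (a new reading comes with each control period).
- r.grab_frame(name): name is "scene" or "top"; returns a dict with "frame" (420x560x3 uint8, blue, green, red), "mtx" (3x3 intrinsics, pixels), "position" and "orientation" of the camera in the world. Camera axes: x right, y down, z forward; pixel columns grow to the right and rows downward; lengths in m; the calibration is good to about 2 mm. A picture is of the moment at which its call begins. There is no depth.
- r.job_done(): hands the job in; it is judged then, once.
The state is a dict: "t": time; "joint_pos": joint angles; "joint_velocities": joint speeds; "effort": joint torques, N m; "tool_pos": TCP position; "tcp_rot": TCP orientation; "ft_force": force on the tool from outside, world axes, zero at the start; "torque": the same for the moment, N m; "gripper_width": opening from 0.0 (shut) to 1.0 (fully open); "grip_force": force on a finger pad.
Only numpy, scipy, OpenCV 4.12 (cv2) and the standard library are available. Lean on these libraries where they do the work, as an engineer would, in place of code of your own. Each camera call takes 0.05 s, during which the arm holds its last target. There are 200 camera calls.

TASK

One of the three cuvettes under the photometer's latched cover has not been pushed home. With your fingertips, press the front edge of the cover and let go so that it pops open, push the cuvette that stands proud gently straight down until it is fully home like the other two, then swing the cover down and press it until it latches shut again. Lift nothing out, and leave everything else on the bench where it stands.

Things in the scene. Friction and masses are not known exactly. Their poses are not given: they have to be found in the camera images.
- photometer: White bench photometer, fixed. Origin on the bench below the middle of its cover; x points from the cover's free front edge back to its hinge, y left, z up. Housing x -120 to +200, y -240 to +125 mm, top flat 120 mm high (lower at the sloping keypad, front right). Under the cover is a recess, x -62 to +58, y -82 to +82 mm, its metal floor 78 mm above the bench.
- cover (a joint): Cover angle, rad: 0 shut and latched, 1.31 fully open (stop), -0.05 pressed in to its firm inner stop (front edge 7 mm down). Push-push latch: pressing a shut cover in beyond -0.03 and letting go releases it, and its spring lifts it to 1.31 in about 1.5 s; swung down, pressed in beyond -0.03 and let go, it latches at 0. Pressed less far, its state does not change.
- cover_edge (a point): Middle of the press pad on the cover's top face; moves with the cover. 139 mm from the hinge line, 11 mm behind the free front edge, 9 mm off the plane through the hinge. The cover is a grey plate 150 deep (x), 200 wide (y), 9 mm thick; shut, its top is 130 mm above the bench. The spring resists with about 2 N here, 4 N when pushed down at 0.1 m/s.
- cover_hinge (a point): Middle of the cover's hinge line, which runs along the photometer's y axis under the cover's rear edge: photometer x +75 mm, y 0, 121 mm above the bench, at the cover's underside. It does not move. Open, the cover leans 75 degrees up from its shut position about this line, its free edge about 270 mm above the bench.
- cuvette_a (a joint): How far the cuvette that starts proud is pushed down its well, m: 0 = its top 12 mm above home, 0.012 = fully home (stop). Starts between 0 and 0.003. Slides with about 2.5 N of friction and stays where it is left.
- cuvette_b (a joint): The same for a cuvette that is already home (0.012).
- cuvette_c (a joint): The same for the other cuvette that is already home (0.012).
- cuvette_a_top (a point): Middle of the top face of cuvette a, which starts proud. The three cuvettes are alike: upright white bars 12.5 mm square, in three wells in the recess under the cover, 30 mm in front of the photometer's origin (x -30) at y -50, 0 and +50 mm; which stands where varies. Home, a top is 99 mm above the bench, 21 mm above the recess floor.
- cuvette_b_top (a point): Middle of the top face of cuvette b (home).
- cuvette_c_top (a point): Middle of the top face of cuvette c (home).
- vial: Bystander: small jar, 23 mm across, 38 mm high, standing on the photometer's top, to the right of the cover. Origin under its middle.
- reagent_bottle: Bystander: bottle 54 mm across, 115 mm high, standing in front and to the left of the photometer. Origin under its middle.
- tube_rack: Bystander: blue tube rack 100 by 200 by 68 mm with capped tubes up to 93 mm high, left of the photometer. Origin under its middle, long side along its y.
- tip_box: Bystander: open pipette-tip box 82 by 122 mm, 57 mm high, right of the photometer. Origin under its middle, long side along its y.
- beaker: Bystander: beaker 66 mm across, 85 mm high, right of the photometer. Origin under its middle.
- marker: Bystander: marker pen lying in front of the photometer, 130 mm long, 14 mm thick. Origin under its middle, its length along its x.
- mouse: Bystander: computer mouse, 66 mm across, 34 mm high, in front of the photometer's keypad. Origin under its middle.

How it is judged (in metres and radians):
On the way, in this order (a step that is already met when the one before it is completed fails the run):
1. the latched cover is pressed in (value of joint cover below -0.015 rad), for 0.02 s.
2. the cover, let go, has popped fully open (value of joint cover above 1.2 rad), for 0.2 s.
3. with the cover open, the proud cuvette is pushed home (to within 1.5 mm) (value of joint cuvette_a above 0.0105 m and value of joint cover above 1 rad), for 0.1 s.
4. the cover is swung down and pressed in again (value of joint cover below -0.015 rad), for 0.02 s.
At the end, for the whole second after the job is handed in: The cover is latched shut by itself (within 0.015 rad of its shut position, 2 mm at the front edge, with nothing pressing on it) and all three cuvettes are home to within 1.5 mm (value of joint cover between -0.015 and 0.015 rad and value of joint each of cuvette_a, cuvette_b, cuvette_c above 0.0105 m); the robot touches nothing.
It fails at once if a cuvette is pulled up out of its well (value of joint cuvette_a below -0.003 m or value of joint any of cuvette_b, cuvette_c below 0.008 m).
It fails at once if the proud cuvette is struck or crushed (over 60 N) (contact force between cuvette_a and anything else above 60 N).
It fails at once if something else on the bench is shifted or lifted by more than 25 mm, or tipped over (distance of any of vial, reagent_bottle, tube_rack, tip_box, beaker, marker, mouse from where it was at the start of the episode above 0.025 m or angle between any of vial, reagent_bottle, beaker's own z axis and vertical above 0.6 rad).
It also fails if it takes over 56 s, if anything falls off the work surface, if the arm or the gripper's body presses on something with over 40 N, if the wrist force passes 120 N, or if a joint passes its speed limit or range.

## Working session

There is one attempt and no reset: what is moved stays moved. The work goes in short steps, Python scripts to look and compute and a tool call to move; the robot and the scene stay as the last step left them, time stands still between calls to the robot, and variables do not carry over. Pictures are saved under pics/ and viewed, at most 10 in all, crops included, and the job is handed in when it is done.

Besides the shell and the picture viewer there is one more tool, called as name(argument=value, ...) on one line, values as JSON. play_rows: Moves the arm, as the interface text tells. Its arguments: {"type":"object","properties":{"deltas":{"type":"array"}},"required":["deltas"]}

```bash
mkdir -p pics; python3 - <<'E'
from bench import r
import cv2,json
o=r.get_obs();print(o)
for n in("scene","top"):
    f=r.grab_frame(n);cv2.imwrite(f"pics/{n}0.png",f["frame"]);print(n,f["mtx"],f["position"],f["orientation"])
E
```

```text
{'t': 0.0, 'joint_pos': array([-70.38768702,  35.28916284,  -0.7220393 ,  81.63823328,
         0.46277574,  63.21965748,  -2.31484283]), 'joint_velocities': array([ 0.05297493,  0.00434994, -0.11878871, -0.0814425 , -0.00424515,
        0.0346756 , -0.08501496]), 'effort': array([ 6.73371160e-04, -4.58938086e+01,  2.09517013e-01, -1.65738595e+01,
       -6.10427815e-02,  2.04690458e-02,  2.27515288e-04]), 'tool_pos': array([0.23403603, 0.60557633, 0.21750006]), 'tcp_rot': array([-1.79855798e+02,  1.32018600e-03,  1.58871780e+02]), 'ft_force': array([ 0.60565862, -0.68174777,  0.66635349]), 'torque': array([ 0.01718328, -0.01736583,  0.03521283]), 'grip_force': 0.0, 'gripper_width': 1.0003758223240558}
scene [[396.25237048   0.         274.16894845]
 [  0.         396.25237048 204.69677446]
 [  0.           0.           1.        ]] [ 1.21063687 -0.17188092  0.65055096] [-127.01368474   -1.23847816   78.71729328]
top [[484.45082524   0.         280.36856761]
 [  0.         484.45082524 206.17318268]
 [  0.           0.           1.        ]] [0.2637772  0.01177631 1.41116743] [-169.3024832    -0.82219925  -90.29304992]
```

View pics/scene0.png

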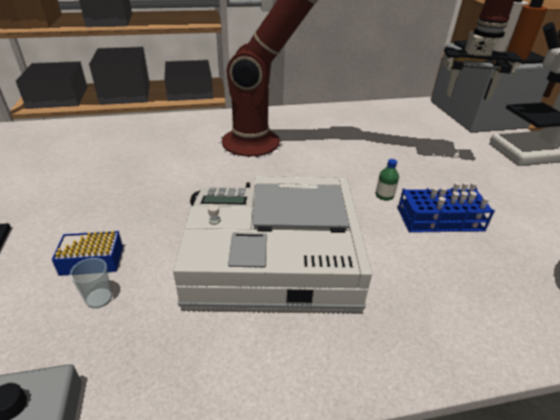

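View pics/top0.png

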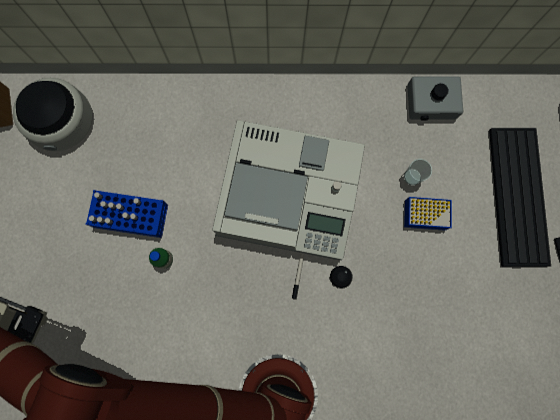

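The scene view shows the closed grey cover (about 300,205) with hinge marks at (264,229) and (338,230). The top view shows its corners near (237,163), (309,175), (302,229) and (225,218), with the light press pad near (262,218) and the vial at (336,188). Next I measure the cover from both views.

```bash
cat > h.py <<'E'
from bench import r
import cv2,numpy as np
from scipy.spatial.transform import Rotation as R
def cam(n):
    f=r.grab_frame(n); return f
def ray(f,p):
    d=np.linalg.solve(f["mtx"],[p[0],p[1],1.]);return np.array(f["position"]),R.from_euler('xyz',f["orientation"],degrees=True).as_matrix()@d
def onz(f,p,z):
    o,d=ray(f,p);return o+d*(z-o[2])/d[2]
def tri(f,p,g,q):
    (a,u),(b,v)=ray(f,p),ray(g,q)
    s=np.linalg.lstsq(np.c_[u,-v],b-a,rcond=None)[0];x,y=a+u*s[0],b+v*s[1];return (x+y)/2,np.linalg.norm(x-y)
def proj(f,P):
    c=R.from_euler('xyz',f["orientation"],degrees=True).as_matrix().T@(np.array(P)-f["position"]);c=f["mtx"]@c;return c[:2]/c[2]
E
python3 - <<'E'
from h import *
F={}
for n,seed,rect in(("top",(265,190),(215,150,110,90)),("scene",(300,205),(240,175,120,60))):
    f=cam(n);im=cv2.GaussianBlur(f["frame"],(3,3),0);print(n,im[seed[1],seed[0]])
    m=cv2.inRange(im.astype(np.int16),im[seed[1],seed[0]].astype(float)-18,im[seed[1],seed[0]].astype(float)+18)
    k=np.zeros_like(m);x,y,w,h=rect;k[y:y+h,x:x+w]=m[y:y+h,x:x+w]
    k=cv2.morphologyEx(k,cv2.MORPH_OPEN,np.ones((3,3)))
    c=max(cv2.findContours(k,0,2)[0],key=cv2.contourArea);hl=cv2.convexHull(c)
    q=cv2.approxPolyN(hl,4,ensure_convex=True).reshape(-1,2).astype(float) if hasattr(cv2,'approxPolyN') else 0
    P=np.array([onz(f,p,.13) for p in q])
    print(cv2.contourArea(c),q.tolist());print(P.round(4),np.linalg.norm(P-np.roll(P,1,0),axis=1).round(3),P.mean(0))
    cv2.polylines(f["frame"],[q.astype(int)],True,(0,0,255),1)
    v=f["frame"][130:270,180:380] if n=="top" else f["frame"][150:290,180:380]
    F[n]=cv2.resize(v,None,fx=3,fy=2.1*3/2.1)
    # pad: bright in the grey hull
cv2.imwrite("pics/c1.png",cv2.resize(np.vstack([F["top"],F["scene"]]),(430,600)))
E
```

```text
top [111 115 107]
3629.5 [[308.0, 177.0], [301.0, 229.0], [225.0, 214.0], [235.0, 162.0]]
[[ 0.5864 -0.0836  0.13  ]
 [ 0.4436 -0.0626  0.13  ]
 [ 0.4847  0.1406  0.13  ]
 [ 0.629   0.1156  0.13  ]] [0.204 0.144 0.207 0.146] [0.5359357  0.02751336 0.13      ]
scene [139 141 141]
3400.5 [[340.0, 185.0], [350.0, 224.0], [252.0, 224.0], [252.0, 184.0]]
[[ 0.4861  0.1421  0.13  ]
 [ 0.6267  0.1157  0.13  ]
 [ 0.5923 -0.0833  0.13  ]
 [ 0.448  -0.0612  0.13  ]] [0.207 0.143 0.202 0.146] [0.53826043 0.02831924 0.13      ]
```

View pics/c1.png

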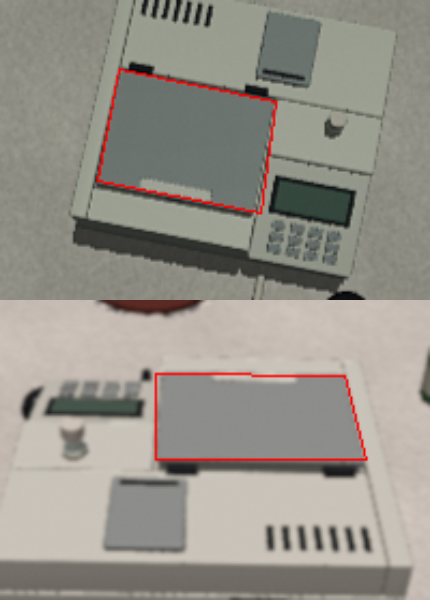

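Both views put the cover at z = 0.13 and agree to a few mm. The sides come out near 205 x 145 mm, against 200 x 150 given. That gives a photometer origin of about (0.537, 0.028), a yaw of about -10.7°, and a pad at about (0.474, 0.040). I'm moving above the pad with the fingers shut.

play_rows(deltas=[[0,0,0,0,0,-0.029,0],[0,0,0,0,0,-0.029,0],[-0.19,-0.29,0,0,0,0,0],[-0.19,-0.29,0,0,0,0,0],[-0.19,-0.29,0,0,0,0,0],[-0.19,-0.29,0,0,0,0,0],[-0.19,-0.29,0,0,0,0,0],[-0.19,-0.29,0,0,0,0,0],[-0.19,-0.29,0,0,0,0,0],[-0.19,-0.29,0,0,0,0,0],[-0.19,-0.29,0,0,0,0,0],[-0.19,-0.29,0,0,0,0,0]])

```text
t: 1.2
tool_pos: [0.3409, 0.3487, 0.2186]
tcp_rot: [-180.0, -0.0, 169.3]
ft_force: [-0.0, 0.8, 0.8]
gripper_width: 0.195
grip_force: 0.0
```

play_rows(deltas=[[-0.19,-0.29,0,0,0,0,0],[-0.19,-0.29,0,0,0,0,0],[-0.19,-0.29,0,0,0,0,0],[-0.19,-0.29,0,0,0,0,0],[-0.19,-0.29,0,0,0,0,0],[-0.19,-0.29,0,0,0,0,0],[-0.19,-0.29,0,0,0,0,0],[-0.19,-0.29,0,0,0,0,0],[-0.19,-0.29,0,0,0,0,0],[-0.19,-0.29,0,0,0,0,0],[-0.19,-0.29,0,0,0,0,0],[0,0,0,0,0,0,0]])

```text
t: 2.2
tool_pos: [0.4595, 0.0619, 0.2188]
tcp_rot: [-179.8, 0.1, 168.7]
ft_force: [0.4, -0.9, 0.7]
gripper_width: 0.002
grip_force: 0.0
```

```bash
cat >> h.py <<'E'
O=np.array([.537,.028,0]);YAW=-10.7
def pf(P): # world -> photometer mm
    return (R.from_euler('z',YAW,degrees=True).inv().apply(np.array(P)-O)*1000).round(1)
def pw(p): return R.from_euler('z',YAW,degrees=True).apply(np.array(p)/1000.)+O
def st():
    o=r.get_obs();print("t",round(o["t"],2),"phot",pf(o["tool_pos"]),"rot",o["tcp_rot"].round(1),"F",o["ft_force"].round(1),"w",round(o["gripper_width"],2),"J",o["joint_pos"].round(0));return o
def shot(names=("top","scene"),k=0):
    v=[]
    for n in names:
        f=cam(n);x,y=(170,110) if n=="top" else (150,120)
        v.append(cv2.resize(f["frame"][y:y+170,x:x+230],None,fx=1.7,fy=1.7,interpolation=cv2.INTER_CUBIC))
    cv2.imwrite(f"pics/s{k}.png",np.hstack(v))
E
python3 - <<'E'
from h import *
st();a=cam("top");b=cam("scene")
for p,q in zip([(308,177),(301,229),(225,214),(235,162)],[(252,224),(252,184),(340,185),(350,224)]): print(*[x for x in tri(a,p,b,q)])
shot(k=1)
E
```

```text
t 2.2 phot [-82.4  18.9 218.8] rot [-1.798e+02  1.000e-01  1.687e+02] F [ 0.4 -0.9  0.7] w 0.0 J [-13.  19.   3. 111.  -1.  50.  69.]
[ 0.58753062 -0.08324959  0.1260742 ] 0.0012239227596805764
[ 0.44410384 -0.0616907   0.12751189] 0.0021590416916098675
[0.48513723 0.14151243 0.12940123] 0.0017647096525638148
[0.62842533 0.11519105 0.13151595] 0.0006439765894624708
```

View pics/s1.png

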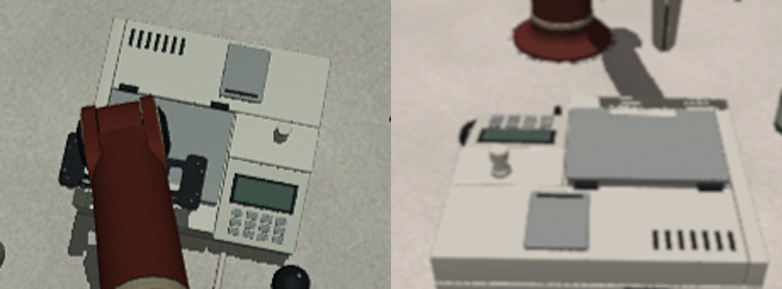

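The picture shows the fingers over the front of the cover, left of the pad middle, and the triangulated corners come out at 126–131 mm as expected. I'm moving onto the pad and down to just above it.

play_rows(deltas=[[-0.11,-0.12,0,0,0,0,0],[-0.11,-0.12,0,0,0,0,0],[0,0,0.25,0,0,0,0],[0,0,0.25,0,0,0,0],[0,0,0.25,0,0,0,0],[0,0,0.15,0,0,0,0],[0,0,0.06,0,0,0,0],[0,0,0,0,0,0,0],[0,0,0,0,0,0,0]])

```text
t: 3.15
tool_pos: [0.4715, 0.0472, 0.1422]
tcp_rot: [180.0, 0.0, 169.4]
ft_force: [0.0, -0.2, 1.2]
gripper_width: 0.005
grip_force: 0.0
```

play_rows(deltas=[[0,0,0.03,0,0,0,0],[0,0,0.03,0,0,0,0],[0,0,0.03,0,0,0,0],[0,0,0,0,0,0,0]])

```text
t: 3.48
tool_pos: [0.4712, 0.0462, 0.1346]
tcp_rot: [-180.0, -0.0, 169.3]
ft_force: [-0.2, -0.0, -0.0]
gripper_width: 0.003
grip_force: 0.0
```

```bash
python3 -c "
from h import *
st();shot(k=2)"
```

```text
t 3.48 phot [-68.    5.7 134.6] rot [-180.    -0.   169.3] F [-0.2 -0.  -0. ] w 0.0 J [-10.  27.   3. 116.  -2.  38.  73.]
```

play_rows(deltas=[[-0.04,-0.06,0,0,0,0,0],[0,0,0.04,0,0,0,0],[0,0,0.03,0,0,0,0],[0,0,0.03,0,0,0,0],[0,0,0.03,0,0,0,0],[0,0,0,0,0,0,0]])

```text
t: 4.08
tool_pos: [0.4737, 0.0405, 0.1239]
tcp_rot: [-180.0, 0.0, 169.3]
ft_force: [0.1, -1.1, 2.4]
gripper_width: 0.006
grip_force: 1.0
```

play_rows(deltas=[[0,0,0.01,0,0,0,0],[0,0,0,0,0,0,0],[0,0,-0.1,0,0,0,0],[0.05,0,-0.4,0,0,0,0],[0.05,0,-0.4,0,0,0,0],[0,0,-0.4,0,0,0,0],[0,0,-0.4,0,0,0,0],[0,0,-0.3,0,0,0,0],[0,0,0,0,0,0,0],[0,0,0,0,0,0,0],[0,0,0,0,0,0,0],[0,0,0,0,0,0,0]])

```text
t: 5.08
tool_pos: [0.4645, 0.0426, 0.282]
tcp_rot: [-179.9, -0.2, 169.3]
ft_force: [0.4, -0.1, 0.1]
gripper_width: 0.005
grip_force: 0.0
```

play_rows(deltas=[[0,0,0,0,0,0,0],[0,0,0,0,0,0,0],[0,0,0,0,0,0,0],[0,0,0,0,0,0,0],[0,0,0,0,0,0,0],[0,0,0,0,0,0,0],[0,0,0,0,0,0,0],[0,0,0,0,0,0,0],[0,0,0,0,0,0,0],[0,0,0,0,0,0,0],[0,0,0,0,0,0,0],[0,0,0,0,0,0,0]])

```text
t: 6.08
tool_pos: [0.4657, 0.0424, 0.2835]
tcp_rot: [180.0, 0.0, 169.3]
ft_force: [0.0, 0.3, -0.4]
gripper_width: 0.003
grip_force: 0.0
```

```bash
python3 -c "
from h import *
st();shot(k=3)"
```

```text
t 6.08 phot [-72.7   0.9 283.5] rot [180.    0.  169.3] F [ 0.   0.3 -0.4] w 0.0 J [-11.  15.   3. 105.  -1.  60.  73.]
```

View pics/s3.png

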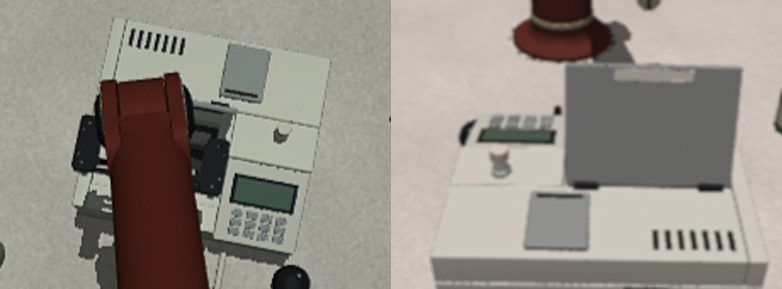

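The cover is fully open (right view, free edge at the top). I'm moving aside to the left so the top camera can see the wells.

play_rows(deltas=[[0,0.4,0,0,0,0,0],[0,0.4,0,0,0,0,0],[0,0.4,0,0,0,0,0],[0,0.4,0,0,0,0,0],[0,0.4,0,0,0,0,0],[0,0.4,0,0,0,0,0],[0,0.4,0,0,0,0,0],[0,0.4,0,0,0,0,0],[0,0,0,0,0,0,0]])

```text
t: 6.93
tool_pos: [0.5117, 0.3025, 0.2824]
tcp_rot: [179.7, -0.1, 169.9]
ft_force: [0.2, 0.9, -0.4]
gripper_width: 0.008
grip_force: 0.0
```

```bash
python3 -c "
from h import *
st();f=cam('top')
for z in(99,111):
  for y in(-50,0,50): print(z,y,proj(f,pw([-30,y,z])).round(1))
cv2.imwrite('pics/w.png',cv2.resize(f['frame'][155:245,210:320],None,fx=6,fy=6,interpolation=cv2.INTER_CUBIC))"
```

```text
t 6.93 phot [-75.8 265.  282.4] rot [ 1.797e+02 -1.000e-01  1.699e+02] F [ 0.2  0.9 -0.4] w 0.01 J [-32.  27.  -1.  86.   0.  67.  47.]
99 -50 [283.  210.9]
99 0 [265.2 207.7]
99 50 [247.3 204.4]
111 -50 [283.1 210.2]
111 0 [265.1 206.9]
111 50 [247.1 203.6]
```

View pics/w.png

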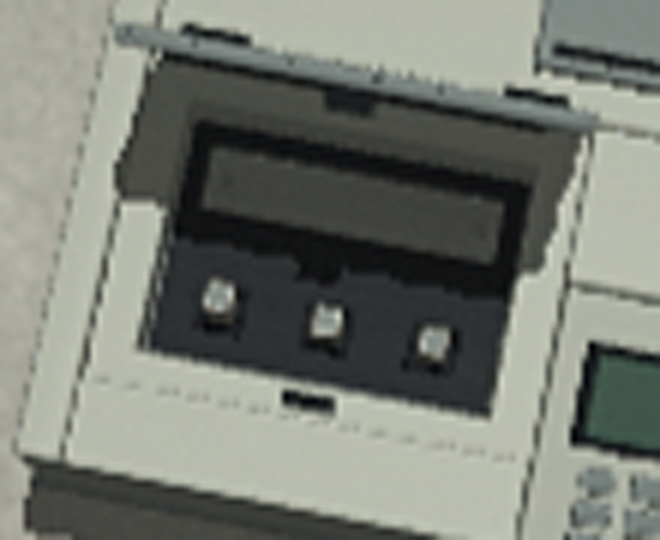

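The crop shows the open recess with three white cuvettes at image pixels of about (246,205), (264,209) and (282,212). The left one looks taller. I'll check this with sub-pixel centroids and sizes.

```bash
python3 -c "
from h import *
f=cam('top');g=cv2.cvtColor(f['frame'],6).astype(float)
for (u,v),y in zip([(246,205),(264,209),(282,212)],(50,0,-50)):
  w=np.clip(g[v-7:v+8,u-6:u+7]-90,0,None);Y,X=np.mgrid[v-7:v+8,u-6:u+7]
  c=np.array([(w*X).sum(),(w*Y).sum()])/w.sum()
  print(y,c.round(2),'area',(w>0).sum(),w.sum().round(),'res99',(c-proj(f,pw([-30,y,99]))).round(2),pf(onz(f,c,.099)),pf(onz(f,c,.109)))
  print(g[v-6:v+7,u-4:u+5].astype(int))
"
```

```text
50 [246.07 204.04] area 23 1141.0 res99 [-1.27 -0.34] [-29.7  53.6  99. ] [-31.5  52.7 109. ]
[[ 48  49  48  47  49  47  47  48  48]
 [ 47  47  47  45  44  47  47  47  48]
 [ 47  46  49  87  83  54  49  45  48]
 [ 47  46  70 149 138 107 105  44  46]
 [ 44  46 100 147 139 154 178  37  31]
 [ 42  55 152 137 135 143 174  35  25]
 [ 44  59 174 141 157 141 126  51  30]
 [ 46  42 102 127 163 122  81  48  33]
 [ 43  30  34  56  52  55  60  37  35]
 [ 36  27  23  42  42  52  54  24  29]
 [ 33  31  10  10  10  15  29  31  31]
 [ 49  47  28  28  27  34  35  30  47]
 [ 49  50  48  50  51  50  47  30  50]]
0 [264.12 208.27] area 24 1215.0 res99 [-1.05  0.62] [-32.2   2.5  99. ] [-34.   2. 109.]
[[ 50  49  49  50  51  51  50  49  48]
 [ 48  47  45  45  49  49  48  50  50]
 [ 47  39  46  83  50  43  42  45  48]
 [ 47  28  67 147  99  95 110  31  42]
 [ 44  35  94 154 149 158 193  26  32]
 [ 43  45 128 138 137 144 176  41  33]
 [ 41  46 144 159 156 152 131  39  34]
 [ 38  49 141 167 160 150  93  35  37]
 [ 34  29  48  47  41  53  50  36  38]
 [ 29  17  14  23  19  32  46  35  46]
 [ 41  38  34  35  23  10  28  32  50]
 [ 49  49  49  50  49  28  30  32  50]
 [ 48  49  48  49  49  50  50  48  48]]
-50 [281.76 211.58] area 22 1021.0 res99 [-1.26  0.65] [-32.4 -46.9  99. ] [-34.2 -47.1 109. ]
[[ 49  49  49  49  48  49  51  47  49]
 [ 49  47  49  49  49  49  48  47  50]
 [ 47  40  42  42  41  44  45  51  48]
 [ 45  33  56  95  79  78  71  43  46]
 [ 42  43 111 159 139 136 124  24  31]
 [ 37  52 157 139 139 143 141  16  29]
 [ 25  60 187 143 140 143 116  24  25]
 [ 27  50 144 133 140 145  62  29  33]
 [ 35  46  53  66 112 115  53  33  49]
 [ 34  36  34  39  39  47  42  34  51]
 [ 36  35  34  22  11  20  38  36  51]
 [ 51  50  43  45  32  38  36  46  51]
 [ 49  49  50  50  52  51  50  50  50]]
```

Rows against the prediction are -0.34 for the left cuvette and +0.62 and +0.65 for the others. The left one is displaced by the 0.9 px expected of about 12 mm of extra height, so it is the proud one, at about (-32, 53) in my frame. I'm moving above it.

play_rows(deltas=[[-0.055,-0.265,0,0,0,0,0],[-0.055,-0.265,0,0,0,0,0],[-0.055,-0.265,0,0,0,0,0],[-0.055,-0.265,0,0,0,0,0],[-0.055,-0.265,0,0,0,0,0],[-0.055,-0.265,0,0,0,0,0],[-0.055,-0.265,0,0,0,0,0],[-0.055,-0.265,0,0,0,0,0],[-0.055,-0.265,0,0,0,0,0],[-0.055,-0.265,0,0,0,0,0],[0,0,0,0,0,0,0],[0,0,0,0,0,0,0]])

```text
t: 8.03
tool_pos: [0.5168, 0.0745, 0.2838]
tcp_rot: [-180.0, 0.0, 169.0]
ft_force: [-0.2, 1.0, -0.5]
gripper_width: 0.005
grip_force: 0.0
```

```bash
python3 -c "
from h import *
st()"
```

```text
t 8.03 phot [-28.5  41.9 283.8] rot [-180.    0.  169.] F [-0.2  1.  -0.5] w 0.0 J [-12.  20.   2.  97.  -1.  63.  69.]
```

play_rows(deltas=[[0.04,0.14,0,0,0,0.002,0],[0,0,0.25,0,0,0,0],[0,0,0.25,0,0,0,0],[0,0,0.25,0,0,0,0],[0,0,0.25,0,0,0,0],[0,0,0.25,0,0,0,0],[0,0,0.25,0,0,0,0],[0,0,0.2,0,0,0,0],[0,0,0.1,0,0,0,0],[0,0,0,0,0,0,0],[0,0,0,0,0,0,0]])

```text
t: 8.95
tool_pos: [0.5161, 0.0896, 0.1397]
tcp_rot: [180.0, -0.0, 169.0]
ft_force: [0.7, -0.4, 0.4]
gripper_width: 0.004
grip_force: 0.0
```

```bash
python3 -c "
from h import *
st()"
```

```text
t 8.95 phot [-31.9  56.7 139.7] rot [180.  -0. 169.] F [ 0.7 -0.4  0.4] w 0.0 J [-13.  30.   1. 108.  -1.  42.  68.]
```

play_rows(deltas=[[0,-0.05,0.1,0,0,0,0],[0,0,0.1,0,0,0,0],[0,0,0.08,0,0,0,0],[0,0,0.03,0,0,0,0],[0,0,0.03,0,0,0,0],[0,0,0.03,0,0,0,0],[0,0,0,0,0,0,0]])

```text
t: 9.53
tool_pos: [0.5153, 0.0852, 0.1096]
tcp_rot: [-180.0, -0.0, 169.0]
ft_force: [0.2, 0.7, 0.1]
gripper_width: 0.006
grip_force: 0.0
```

play_rows(deltas=[[0,0,0.03,0,0,0,0],[0,0,0.03,0,0,0,0],[0,0,0,0,0,0,0]])

```text
t: 9.78
tool_pos: [0.5155, 0.0852, 0.1049]
tcp_rot: [180.0, 0.0, 169.0]
ft_force: [0.3, -0.3, -0.4]
gripper_width: 0.006
grip_force: 0.0
```

play_rows(deltas=[[0,0,0.025,0,0,0,0],[0,0,0.025,0,0,0,0]])

```text
t: 9.95
tool_pos: [0.5155, 0.0852, 0.1012]
tcp_rot: [180.0, 0.0, 169.0]
ft_force: [-0.4, 0.8, 3.2]
gripper_width: 0.004
grip_force: 1.3
```

play_rows(deltas=[[0,0,0.015,0,0,0,0],[0,0,0.01,0,0,0,0]])

```text
t: 10.12
tool_pos: [0.5156, 0.0852, 0.0993]
tcp_rot: [180.0, 0.0, 169.0]
ft_force: [-2.5, -0.9, 10.2]
gripper_width: 0.004
grip_force: 5.1
```

Contact with sliding friction (3 N) at 101 mm, then a firm stop of 10 N at 99 mm. I'm holding briefly, then rising and moving aside to check.

play_rows(deltas=[[0,0,0.005,0,0,0,0],[0,0,0,0,0,0,0],[0,0,0,0,0,0,0],[0,0,-0.1,0,0,0,0],[0,0,-0.3,0,0,0,0],[0,0,-0.4,0,0,0,0],[0,0,-0.4,0,0,0,0],[0,0,-0.4,0,0,0,0],[0,0,-0.4,0,0,0,0],[0,0,-0.3,0,0,0,0]])

```text
t: 10.95
tool_pos: [0.5157, 0.0851, 0.2856]
tcp_rot: [179.9, 0.2, 168.9]
ft_force: [-0.0, -0.1, 0.3]
gripper_width: 0.006
grip_force: 0.0
```

play_rows(deltas=[[0,0.35,0,0,0,0,0],[0,0.35,0,0,0,0,0],[0,0.35,0,0,0,0,0],[0,0.35,0,0,0,0,0],[0,0.35,0,0,0,0,0],[0,0.35,0,0,0,0,0],[0,0.35,0,0,0,0,0],[0,0,0,0,0,0,0],[0,0,0,0,0,0,0]])

```text
t: 11.7
tool_pos: [0.552, 0.2792, 0.2818]
tcp_rot: [-180.0, -0.1, 169.2]
ft_force: [0.1, -0.8, -0.3]
gripper_width: 0.004
grip_force: 0.0
```

```bash
python3 -c "
from h import *
st();f=cam('top');g=cv2.cvtColor(f['frame'],6).astype(float)
for (u,v),y in zip([(246,205),(264,209),(282,212)],(50,0,-50)):
  w=np.clip(g[v-7:v+8,u-6:u+7]-90,0,None);Y,X=np.mgrid[v-7:v+8,u-6:u+7]
  c=np.array([(w*X).sum(),(w*Y).sum()])/w.sum()
  print(y,c.round(2),'area',(w>0).sum(),w.sum().round(),'res99',(c-proj(f,pw([-30,y,99]))).round(2))
  print(g[v-6:v+7,u-4:u+5].astype(int))
"
```

```text
t 11.7 phot [-31.9 249.6 281.8] rot [-1.800e+02 -1.000e-01  1.692e+02] F [ 0.1 -0.8 -0.3] w 0.0 J [-29.  30.  -0.  82.   0.  69.  50.]
50 [246.36 204.55] area 23 1196.0 res99 [-0.98  0.16]
[[ 52  49  50  50  51  48  50  47  48]
 [ 50  50  49  50  50  49  49  49  49]
 [ 50  48  42  41  41  45  46  48  51]
 [ 48  44  43 119 110  78  63  47  47]
 [ 45  40  66 197 181 137 125  45  33]
 [ 47  36  76 154 139 148 173  43  24]
 [ 45  43 116 149 141 148 173  52  32]
 [ 48  50 130 138 138 137 152  45  34]
 [ 46  29  32  71 109 105 147  36  34]
 [ 41  26  24  40  40  50  51  20  31]
 [ 35  35  19  12  12  14  27  31  34]
 [ 50  51  43  33  32  34  36  30  49]
 [ 49  49  51  51  51  53  50  32  51]]
0 [264.11 208.27] area 24 1316.0 res99 [-1.05  0.61]
[[ 50  51  51  51  51  51  51  51  51]
 [ 50  50  48  47  51  50  50  51  50]
 [ 50  40  48  87  50  44  42  48  49]
 [ 49  29  69 151 104  98 112  33  42]
 [ 48  38  97 156 154 163 198  27  34]
 [ 46  47 132 144 140 148 179  41  34]
 [ 39  49 149 163 161 157 135  38  36]
 [ 40  52 146 171 167 154  97  37  37]
 [ 34  30  49  48  42  54  51  35  41]
 [ 29  17  16  25  20  32  48  36  49]
 [ 43  40  34  39  23  11  26  34  51]
 [ 52  51  51  52  49  28  30  33  51]
 [ 49  49  51  50  53  52  51  49  50]]
-50 [281.78 211.59] area 22 1115.0 res99 [-1.25  0.66]
[[ 51  52  52  50  50  51  50  50  50]
 [ 52  50  50  51  51  51  51  51  50]
 [ 49  41  44  43  42  47  48  49  50]
 [ 46  35  61  97  82  82  73  44  47]
 [ 44  42 114 164 144 140 129  23  33]
 [ 39  53 161 143 144 146 145  15  32]
 [ 26  61 192 147 143 149 119  24  28]
 [ 29  53 148 138 146 150  66  28  34]
 [ 36  46  56  70 117 119  55  36  50]
 [ 35  37  34  39  40  50  46  36  54]
 [ 39  36  35  21  11  22  38  38  53]
 [ 52  50  44  48  31  38  37  47  53]
 [ 50  51  51  53  52  51  52  52  50]]
```

The left cuvette's image moved down by the expected amount and the others are unchanged, so with the 10 N stop at 99 mm it is home. Next I move behind the open cover.

play_rows(deltas=[[-0.4,0,0,0,0,0,0],[-0.4,0,0,0,0,0,0],[-0.4,0,0,0,0,0,0],[-0.4,0,0,0,0,0,0],[0,-0.28,0,0,0,0,0],[0,-0.28,0,0,0,0,0],[0,-0.28,0,0,0,0,0],[0,-0.28,0,0,0,0,0],[0,-0.28,0,0,0,0,0],[0,-0.28,0,0,0,0,0],[0,-0.28,0,0,0,0,0],[0,-0.28,0,0,0,0,0]])

```text
t: 12.75
tool_pos: [0.6433, 0.0733, 0.283]
tcp_rot: [-179.9, 0.0, 168.8]
ft_force: [-0.6, -0.5, 0.5]
gripper_width: 0.008
grip_force: 0.0
```

play_rows(deltas=[[0,-0.28,0,0,0,0,0],[0,-0.28,0,0,0,0,0],[0,-0.28,0,0,0,0,0],[0,0,0.2,0,0,0,0],[0,0,0.2,0,0,0,0],[0,0,0.2,0,0,0,0],[0,0,0,0,0,0,0],[0,0,0,0,0,0,0]])

```text
t: 13.42
tool_pos: [0.6303, 0.0092, 0.2344]
tcp_rot: [-179.9, -0.1, 168.8]
ft_force: [0.2, 0.3, 0.0]
gripper_width: 0.005
grip_force: 0.0
```

```bash
python3 -c "
from h import *
st();shot(k=5)
for th in np.radians([75,60,45,30,15,5,0]):
  c,s=np.cos(th),np.sin(th);print(np.degrees(th).round(),'TCP x,z',(75-125*c+9*s+7.5).round(),(121+125*s+9*c).round())"
```

```text
t 13.42 phot [ 95.1  -1.1 234.4] rot [-1.799e+02 -1.000e-01  1.688e+02] F [0.2 0.3 0. ] w 0.01 J [-3. 33.  1. 84. -0. 64. 76.]
75.0 TCP x,z 59.0 244.0
60.0 TCP x,z 28.0 234.0
45.0 TCP x,z 0.0 216.0
30.0 TCP x,z -21.0 191.0
15.0 TCP x,z -36.0 162.0
5.0 TCP x,z -41.0 141.0
0.0 TCP x,z -42.0 130.0
```

View pics/s5.png

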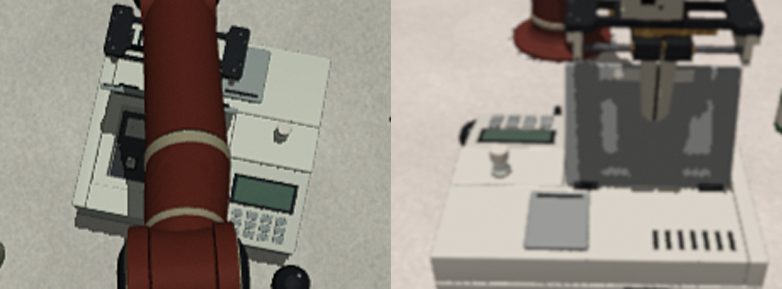

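The view shows the fingertips behind the open cover. I'm sweeping it down along its arc.

play_rows(deltas=[[0.18,0,-0.04,0,0,0,0],[0.18,0,-0.04,0,0,0,0],[0.16,0,0.025,0,0,0,0],[0.16,0,0.025,0,0,0,0],[0.16,0,0.025,0,0,0,0],[0.12,0,0.075,0,0,0,0],[0.12,0,0.075,0,0,0,0],[0.12,0,0.075,0,0,0,0],[0.09,0,0.1,0,0,0,0],[0.09,0,0.1,0,0,0,0],[0.09,0,0.1,0,0,0,0]])

```text
t: 14.43
tool_pos: [0.5185, 0.0334, 0.1957]
tcp_rot: [179.9, 0.5, 168.9]
ft_force: [2.1, -0.5, 3.3]
gripper_width: 0.006
grip_force: 1.8
```

```bash
python3 -c "
from h import *
st();shot(k=6)"
```

```text
t 14.43 phot [-19.1   1.9 195.7] rot [179.9   0.5 168.9] F [ 2.1 -0.5  3.3] w 0.01 J [ -6.  25.   0. 105.  -0.  49.  73.]
```

View pics/s6.png

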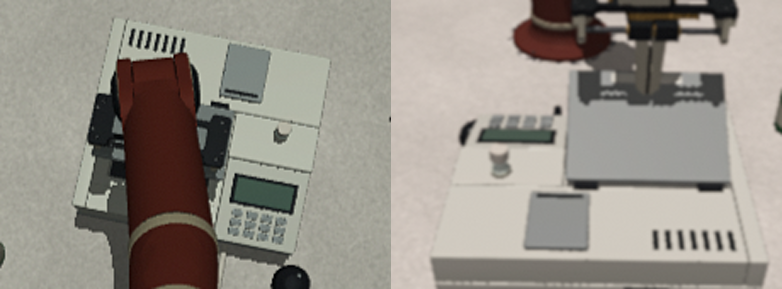

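The cover is at about 30° and following the fingertip, with a force of about 4 N. Continuing down.

play_rows(deltas=[[0.075,0,0.12,0,0,0,0],[0.075,0,0.12,0,0,0,0],[0.075,0,0.12,0,0,0,0],[0.08,0,0.09,0,0,0,0],[0.08,0,0.09,0,0,0,0],[0.08,0,0.08,0,0,0,0],[0,0,0,0,0,0,0],[0,0,0,0,0,0,0]])

```text
t: 15.2
tool_pos: [0.4791, 0.0409, 0.1438]
tcp_rot: [-180.0, -0.1, 169.0]
ft_force: [-0.5, -0.4, 1.7]
gripper_width: 0.001
grip_force: 0.9
```

```bash
python3 -c "
from h import *
st()"
```

```text
t 15.2 phot [-59.3   2.  143.8] rot [-1.80e+02 -1.00e-01  1.69e+02] F [-0.5 -0.4  1.7] w 0.0 J [ -7.  26.  -0. 114.  -0.  40.  71.]
```

Pressing from 143.8 to about 123.5 mm.

play_rows(deltas=[[0.02,0,0.06,0,0,0,0],[0.02,0,0.06,0,0,0,0],[0,0,0.05,0,0,0,0],[0,0,0.04,0,0,0,0],[0,0,0.03,0,0,0,0],[0,0,0.015,0,0,0,0],[0,0,0,0,0,0,0],[0,0,0,0,0,0,0]])

```text
t: 15.87
tool_pos: [0.4766, 0.0414, 0.1235]
tcp_rot: [180.0, 0.0, 168.9]
ft_force: [0.4, -0.7, 5.8]
gripper_width: 0.004
grip_force: 3.3
```

Pressed in to the inner stop. Now I lift off gently and move aside.

play_rows(deltas=[[0,0,-0.05,0,0,0,0],[0,0,-0.05,0,0,0,0],[0,0,-0.1,0,0,0,0],[0.05,0,-0.4,0,0,0,0],[0.05,0,-0.4,0,0,0,0],[0,0,-0.4,0,0,0,0],[0,0,-0.4,0,0,0,0],[0,0,-0.2,0,0,0,0],[0,0.3,0,0,0,0,0],[0,0.3,0,0,0,0,0],[0,0.3,0,0,0,0,0],[0,0.3,0,0,0,0,0]])

```text
t: 16.87
tool_pos: [0.4856, 0.1377, 0.2831]
tcp_rot: [-179.9, -0.1, 168.9]
ft_force: [0.7, 0.1, -0.3]
gripper_width: 0.006
grip_force: 0.0
```

play_rows(deltas=[[0,0.3,0,0,0,0,0],[0,0.3,0,0,0,0,0],[0,0.3,0,0,0,0,0],[0,0.3,0,0,0,0,0],[0,0,0,0,0,0,0],[0,0,0,0,0,0,0],[0,0,0,0,0,0,0],[0,0,0,0,0,0,0],[0,0,0,0,0,0,0],[0,0,0,0,0,0,0]])

```text
t: 17.7
tool_pos: [0.5052, 0.2301, 0.2832]
tcp_rot: [-180.0, 0.0, 168.8]
ft_force: [0.3, -0.4, -0.5]
gripper_width: 0.002
grip_force: 0.0
```

```bash
python3 -c "
from h import *
st();shot(k=7)"
```

```text
t 17.7 phot [-68.8 192.7 283.2] rot [-180.     0.   168.8] F [ 0.3 -0.4 -0.5] w 0.0 J [-25.  23.  -3.  92.   1.  65.  51.]
```

View pics/s7.png

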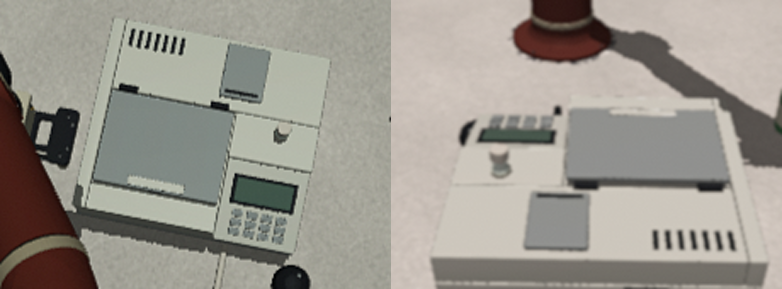

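The picture shows the cover lying shut exactly as at the start, the vial, marker and mouse in place, and the arm clear. Handing in.

```bash
python3 -c "
from h import *
print(r.job_done())"
```

```text
the job is handed in; nothing more can be done
None
```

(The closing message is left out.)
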